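# Lock the track stop into the hidden notch of a deck track

### The job

Pick up the T-shaped track stop, lower its foot into the open gate of the deck track and slide it along under the lips, feeling gently for the hidden locking notch, until the foot drops in. Stop there without forcing it, and let go so the stop is left standing upright, locked in the notch. Leave the cleat, sander, varnish tin and tape roll where they are.

Things in the scene. Friction and masses are not known exactly. Their poses are not given: they have to be found in the camera images.
- track: Fixed aluminium deck track on a wooden board (130 x 400 x 12 mm). Origin: underside of the board on the bench, mid-slot; z up, y along the track. Inside walls at x = +-34 mm, end caps at y = -165 and +150 mm, top at z = 58 mm. Open gate (68 x 70 mm) from y = +80 to +150; elsewhere two lips (z 44 to 58) leave a 14 mm wide slot along the middle.
- gate (a point): Middle of the track's open gate, at the height of the ledge tops: x = 0, y = +115, z = 30 mm in the track's frame, same axes. The stop's foot goes in here, rides on two level ledges (one along each wall, 10 mm wide, tops at z = 30 mm, 14 mm below the lips, trough between) and slides towards -y.
- far_end (a point): Far, closed end of the track, on the middle line at ledge height (y = -165, z = 30 mm). At one unknown place between here and y = +45 mm both ledges have a notch, hidden by the lips: 42 mm long in y, square-edged, floor 12 mm lower (z = 18 mm). Its place differs from run to run.
- stop_centre (a point): Centre (46 mm up) of the loose steel track stop, 92 mm high, about 0.3 kg, standing on its foot. Foot 60 (x) x 30 (y) x 10 mm; stem 8 (x) x 24 (y) mm; handle bar on top 66 (x) x 22 (y) x 28 mm. z up. In the track the stop's x lies across it (either way round): the foot has 8 mm play between the walls, the stem 6 mm in the slot, the foot 12 mm along the notch.
- stop_foot (a point): Centre of the underside of the stop's foot, 46 mm below its centre. Rides at 30 mm above the bench on the ledges and is at 18 mm when home in the notch.
- stop_bar (a point): Centre of the stop's handle bar, the place to grasp: 78 mm above the underside of the foot; pinch its 22 mm thickness (along the stop's y).
- cleat_centre (a point): Bystander: green deck cleat, loose, 166 x 35 x 54 mm, this is about its centre.
- sander_centre (a point): Bystander: hand sanding block with a bow handle, loose, 150 x 70 x 76 mm, this is about its centre.
- varnish_centre (a point): Bystander: varnish tin, loose, diameter 84, height 110 mm, centre.
- tape_centre (a point): Bystander: tape roll lying flat, loose, diameter 100, height 24 mm, centre.

How it is judged (in metres and radians):
On the way, in this order (a step that is already met when the one before it is completed fails the run):
1. the stop's foot rides on the ledges under the lips, past the gate (y of stop_foot in the frame of track below 0.078 m and z of stop_foot in the frame of track between 0.0265 and 0.036 m and x of stop_foot in the frame of track between -0.008 and 0.008 m), for 0.2 s.
2. the foot has dropped into the hidden notch (z of stop_foot in the frame of track below 0.0225 m), for 0.2 s.
At the end, for the whole second after the job is handed in: The stop stands in the track at rest and let go, upright within 0.12 rad, its foot down in the hidden notch: underside 14 to 22.5 mm above the bench (floor of the notch at 18 mm, ledges at 30 mm), within the track (z of stop_foot in the frame of track between 0.014 and 0.0225 m and y of stop_foot in the frame of track between -0.165 and 0.045 m and x of stop_foot in the frame of track between -0.01 and 0.01 m and angle between stop_foot's own z axis and vertical below 0.12 rad and linear speed of stop below 0.02 m/s); the robot touches nothing.
It fails at once if the stop's foot is forced: more than 50 N on it (contact force between stop_c0 and anything else above 50 N).
It fails at once if the cleat is moved more than 30 mm (distance of cleat_centre from where it was at the start of the episode above 0.03 m).
It fails at once if the sander is moved more than 30 mm (distance of sander_centre from where it was at the start of the episode above 0.03 m).
It fails at once if the varnish is moved more than 30 mm (distance of varnish_centre from where it was at the start of the episode above 0.03 m).
It fails at once if the tape is moved more than 30 mm (distance of tape_centre from where it was at the start of the episode above 0.03 m).
It also fails if it takes over 70 s, if anything falls off the work surface, if the arm or the gripper's body presses on something with over 40 N, if the wrist force passes 120 N, or if a joint passes its speed limit or range.

### The arm

A 6-joint arm with a two-finger parallel gripper is mounted at the origin on the work surface. World frame = base frame: x ahead of the robot, y to its left, z up, the work surface at z = 0. Lengths are in mm, angles in rad, forces in N, time in s.
With the tool pointing down it reaches from about 300 to 775 mm from the base axis. Payload 14.6 kg.
Tool frame: the origin (TCP) lies midway between the tips of the shut fingers; the grasp point (between the pads) lies 19 mm behind it; z points along the fingers, y is the direction in which the jaws open and shut (so a half turn about z gives the same grasp; the last joint's range is limited). The gripper opens to 85 mm and grips with 20 to 120 N. Pads are 22 mm wide; open, the fingers measure 114 mm over their backs; the gripper's body (76 mm by 85 mm) begins 54 mm behind the grasp point. The pads swing forward as they close: fully open they stand 13 mm farther back than shut.
Start: joints at [1.035, 0.3, 1.521, -0, 1.321, -0.067], TCP at [248.495, 490.652, 231.281] pointing down, gripper open.
Joint ranges: [-3.03, 3.03], [-0.79, 2.21], [0.23, 2.52], [-1.04, 4.18], [0, 3.07], [-2.55, 2.55]. Speed limits (rad/s): [2.22, 2.22, 2.57, 3.14, 3.14, 3.14].

### API

Orientations are given as a 3x3 rotation matrix whose columns are the frame's x, y, z axes.
In Python, from plant import * gives the robot as it stands. Calls block until the motion is done:
- reach(position, orientation): joint-space move of the TCP to a pose.
- move_l(position, attitude=None, velocity=150, threshold=None): straight line of the TCP; attitude=None keeps the orientation; velocity is the mean speed in mm/s. With threshold (N) it stops when the force on the tool has changed by that much, and returns True; else False.
- move_j(angles): joint-space move.
- move_gripper(opening, squeeze=None): finger opening in mm; squeeze is the grip in N (None keeps the last); returns when the fingers have stopped.
- pause(seconds).
- solve_ik(position, orientation): joint angles nearest the present ones, or None.
- camera(name): name is "side" or "top" or "wrist"; returns the picture (480x640x3 uint8, red, green, blue); there is no depth.
- get_calibration(name): a dict with "camera_matrix" (3x3 intrinsics, pixels), "distortion" ([k1, k2, p1, p2, k3] as OpenCV has them; the pictures are not rectified), "camera_from_world" (4x4, takes a point from world to camera coordinates); the wrist camera has in their place "hand_eye" (4x4, takes a point from camera to tool coordinates, whose origin is the TCP and whose axes are the flange's). Camera axes: x right, y down, z forward; pixel columns grow to the right and rows downward; lengths in mm; the calibration is good to about 2 mm. A picture is of the moment at which its call begins: read the wrist's pose just before it. get_calibration takes no time and is no camera call.
A pose or a line that the arm cannot do raises MotionError and nothing moves.
- job_done(): hands the job in, once; it reports no verdict.
Readings, each from a call of its own:
- read_time_s(): time.
- read_joints(): joint angles.
- read_dq(): joint speeds.
- read_joint_torque(): joint torques, N m.
- read_position(): TCP position.
- read_tool_rot(): TCP orientation.
- read_ft_force(): force on the tool from outside, world axes, zero at the start.
- read_ft_torque(): the same for the moment, N m.
- read_width(): finger opening in mm.
Only numpy, scipy, OpenCV 4.12 (cv2) and the standard library are available. Lean on these libraries where they do the work, as an engineer would, in place of code of your own. Each camera call takes 0.05 s, during which the arm holds its last target.

## Working session

There is one attempt and no reset: what is moved stays moved. The work goes in short steps, each a Python script; the robot and the scene stay as the last script left them, time stands still between calls to the robot, and variables do not carry over. Pictures are saved under pics/ and viewed, and the job is handed in when it is done.

```bash
ls; mkdir -p pics; python3 - <<'E'
from plant import *
import cv2,numpy as np
for n in ["side","top","wrist"]:
    im=camera(n); cv2.imwrite(f"pics/{n}0.png",im[:,:,::-1])
    print(n,{k:np.round(np.array(v),3).tolist() for k,v in get_calibration(n).items()})
print(read_position(),read_tool_rot(),read_time_s(),read_ft_force())
E
```

```text
pics
side {'camera_matrix': [[534.367, 0.0, 317.536], [0.0, 534.367, 236.782], [0.0, 0.0, 1.0]], 'distortion': [-0.048, 0.0, 0.0, 0.0, 0.0], 'camera_from_world': [[0.976, -0.219, -0.014, -547.495], [-0.174, -0.734, -0.657, 166.152], [0.133, 0.643, -0.754, 1307.179], [0.0, 0.0, 0.0, 1.0]]}
top {'camera_matrix': [[597.335, 0.0, 326.794], [0.0, 597.335, 239.116], [0.0, 0.0, 1.0]], 'distortion': [-0.156, 0.0, 0.0, 0.0, 0.0], 'camera_from_world': [[-0.03, -1.0, -0.001, 19.389], [-0.987, 0.03, -0.156, 578.364], [0.156, -0.003, -0.988, 1517.74], [0.0, 0.0, 0.0, 1.0]]}
wrist {'camera_matrix': [[369.894, 0.0, 313.269], [0.0, 369.894, 230.405], [0.0, 0.0, 1.0]], 'distortion': [-0.07, 0.0, 0.0, 0.0, 0.0], 'hand_eye': [[-0.002, -0.96, -0.28, 71.135], [1.0, -0.001, -0.001, -0.311], [0.0, -0.28, 0.96, -141.815], [0.0, 0.0, 0.0, 1.0]]}
[248.42166665 490.51627135 230.87808865] [[-8.92121505e-01  4.51795349e-01 -4.27465862e-04]
 [ 4.51795548e-01  8.92121209e-01 -7.29161679e-04]
 [ 5.19195059e-05 -8.43627988e-04 -9.99999643e-01]] 0.15 [ 1.38251377 -0.1975469   0.30019268]
```

View pics/side0.png

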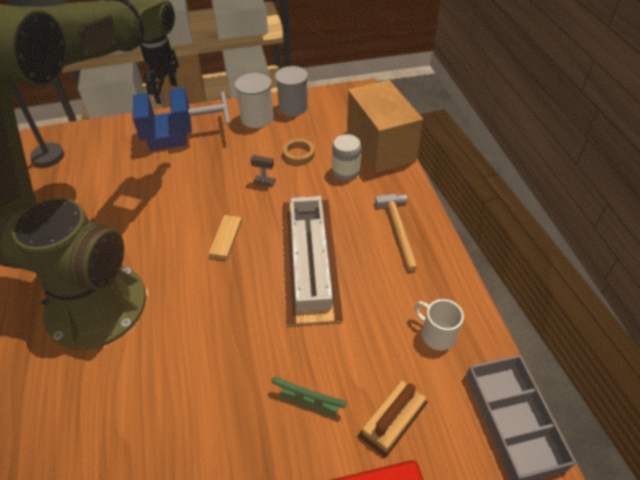

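View pics/top0.png

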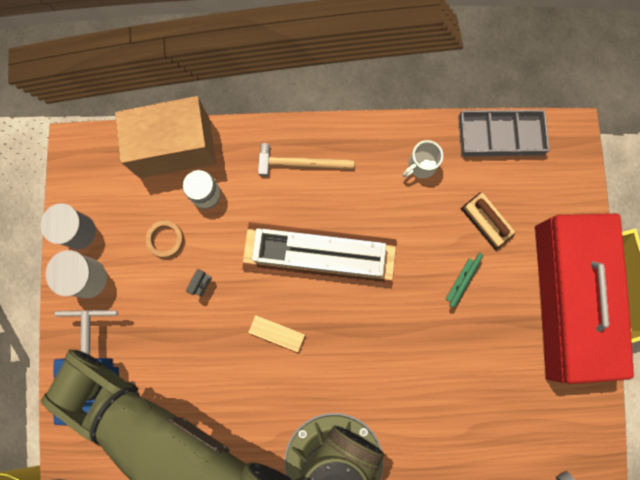

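View pics/wrist0.png

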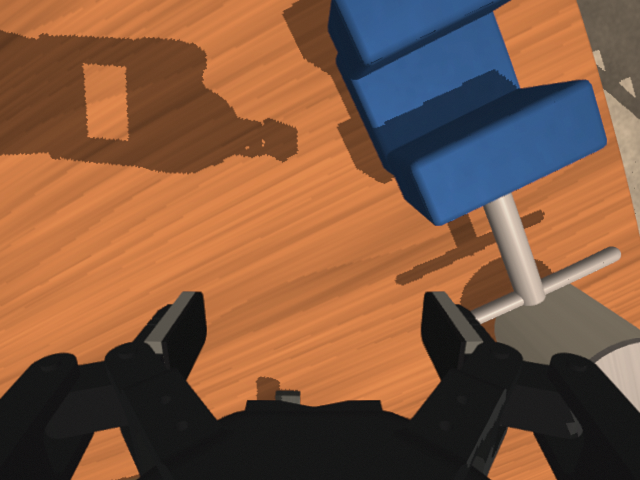

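The top view shows the stop at about (199,283), the track from (245,245) to (395,265) with its gate on the left (world +y), the tape at (165,240), the tin at (201,190) and the cleat at (465,280). I'll do coarse positions first, then take close-ups with the wrist camera.

```bash
cat > h.py <<'E'
from plant import *
import cv2,numpy as np
def ray(name,uv,pose=None):
    c=get_calibration(name)
    p=cv2.undistortPoints(np.array([[uv]],float),np.array(c["camera_matrix"]),np.array(c["distortion"]))[0,0]
    d=np.array([p[0],p[1],1.])
    if name=="wrist":
        H=np.array(c["hand_eye"]);pos,R=pose
        T=np.eye(4);T[:3,:3]=R;T[:3,3]=pos;M=T@H
    else: M=np.linalg.inv(np.array(c["camera_from_world"]))
    return M[:3,3],M[:3,:3]@d
def onz(name,uv,z,pose=None):
    o,d=ray(name,uv,pose); return o+d*(z-o[2])/d[2]
def snap(fn):
    pose=(np.array(read_position()),np.array(read_tool_rot()))
    im=camera("wrist"); cv2.imwrite(f"pics/{fn}.png",im[:,:,::-1]); np.savez(f"pics/{fn}.npz",p=pose[0],R=pose[1])
    return im,pose
def down(a): # tool y axis (jaw) at angle a in world xy, z down
    y=np.array([np.cos(a),np.sin(a),0]);z=np.array([0,0,-1.]);x=np.cross(y,z)
    return np.stack([x,y,z],1)
E
python3 - <<'E'
from h import *
for n,uv,z in [("stop",(199,282),92),("stopS",(262,162),92),("board L",(247,247),12),("board R",(394,262),12),("tape",(165,240),24),("tin",(199,185),110),("cleat",(465,280),40),("trk",(320,254),58),("block",(277,334),20)]:
    print(n,np.round(onz("side" if n[-1]=="S" else "top",uv,z)))
im=camera("top");cv2.imwrite("pics/c.png",cv2.resize(im[180:320,140:410,::-1],None,fx=2.9,fy=2.9,interpolation=cv2.INTER_CUBIC))
R=np.array(read_tool_rot());print(R[:,1],solve_ik([450,100,300],down(np.pi/2)),solve_ik([450,100,300],down(-np.pi/2)))
E
```

```text
stop [471. 329.  92.]
stopS [474. 319.  92.]
board L [569. 216.  12.]
board R [ 517. -175.   12.]
tape [593. 436.  24.]
tin [719. 326. 110.]
cleat [ 460. -357.   40.]
trk [538.  21.  58.]
block [336. 139.  20.]
[ 4.51782999e-01  8.92127607e-01 -6.74278248e-04] [ 1.39188744e-01  5.05592745e-02  1.65364097e+00 -4.44089210e-16
  1.43739241e+00 -1.43160758e+00] [ 1.39188744e-01  5.05592745e-02  1.65364097e+00 -4.44089210e-16
  1.43739241e+00  1.70998507e+00]
```

View pics/c.png

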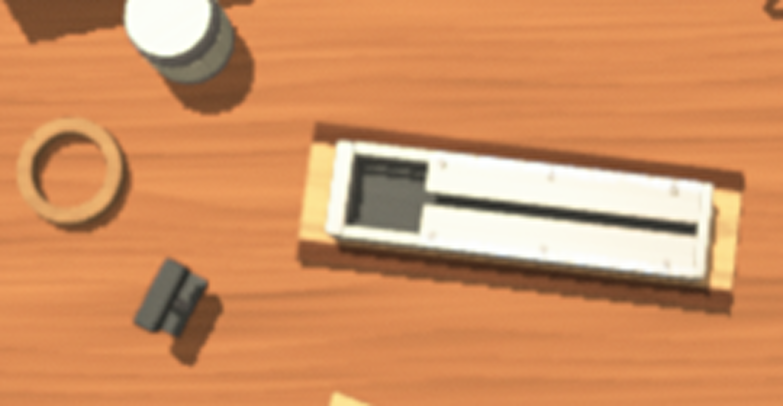

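```bash
python3 - <<'E'
from h import *
reach([471,325,230],down(1.17)); pause(0.2); im,p=snap("stop1"); print(p[0])
reach([554,110,230],down(1.44)); pause(0.2); im,p=snap("gate1"); print(p[0])
reach([522,-90,230],down(1.44)); pause(0.2); im,p=snap("far1"); print(p[0],read_time_s())
E
```

```text
[470.32231298 325.88488981 230.0834463 ]
[553.78232442 111.14223054 230.00903334]
[522.32330362 -88.78728012 229.92132809] 3.7667
```

View pics/stop1.png

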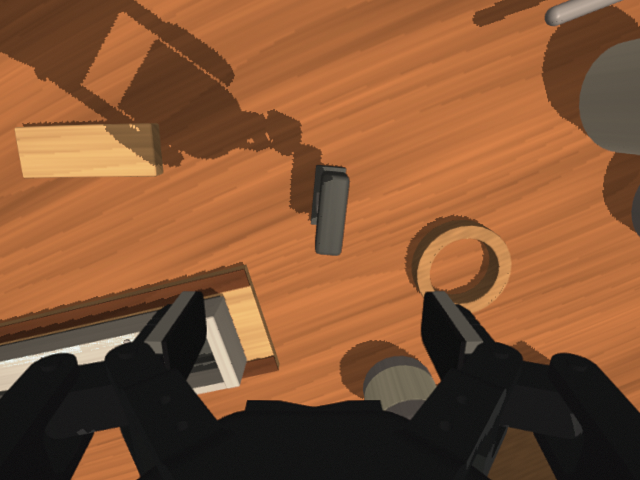

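View pics/gate1.png

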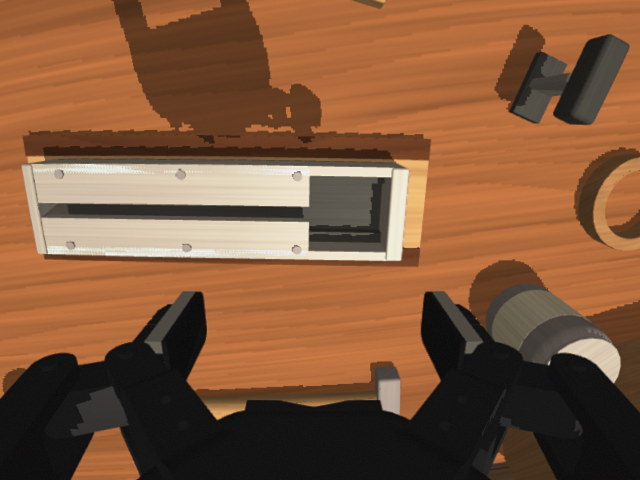

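View pics/far1.png

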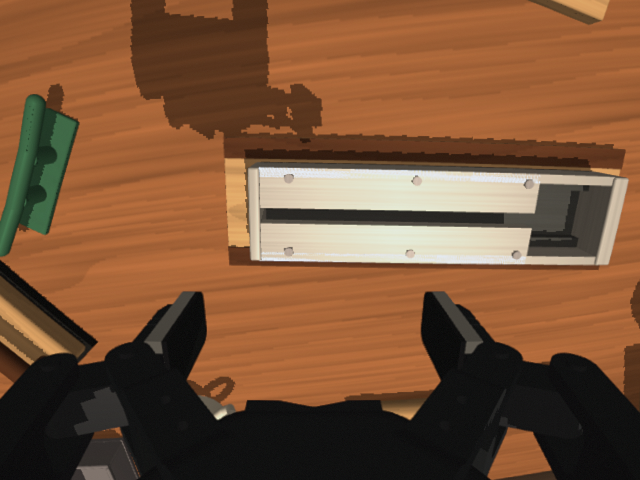

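```bash
python3 - <<'E'
import cv2
a=cv2.imread("pics/stop1.png")[155:265,290:375]; cv2.imwrite("pics/z1.png",cv2.resize(a,None,fx=5,fy=5,interpolation=cv2.INTER_NEAREST))
a=cv2.imread("pics/gate1.png")[150:270,250:420]; cv2.imwrite("pics/z2.png",cv2.resize(a,None,fx=4.5,fy=4.5,interpolation=cv2.INTER_NEAREST))
a=cv2.imread("pics/gate1.png")[150:270,15:185]; cv2.imwrite("pics/z3.png",cv2.resize(a,None,fx=4.5,fy=4.5,interpolation=cv2.INTER_NEAREST))
E
```

```text
(no output)
```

View pics/z1.png

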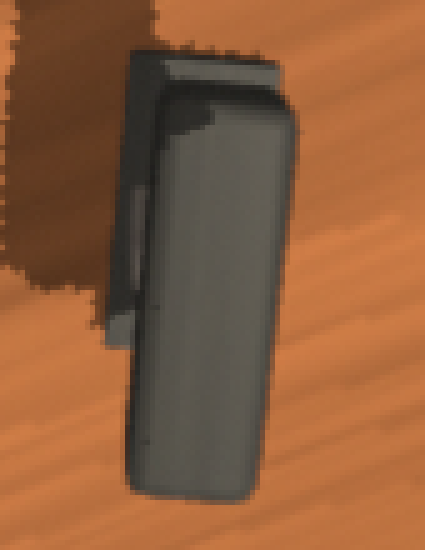

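View pics/z2.png

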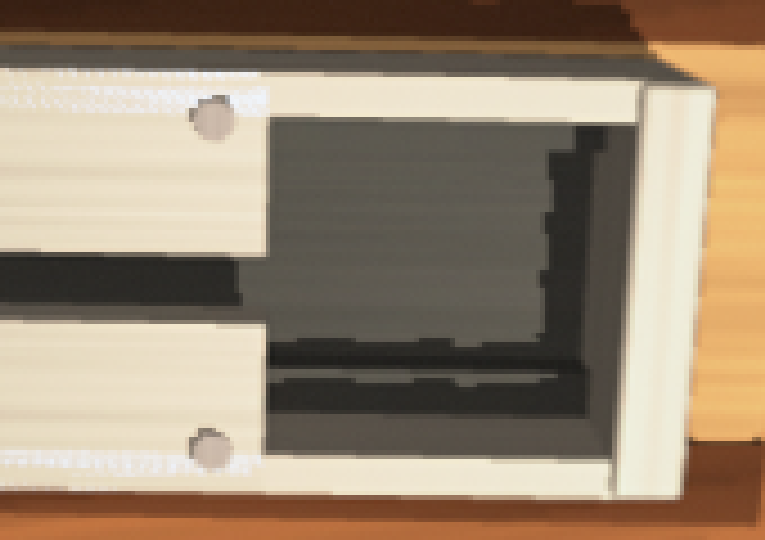

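View pics/z3.png

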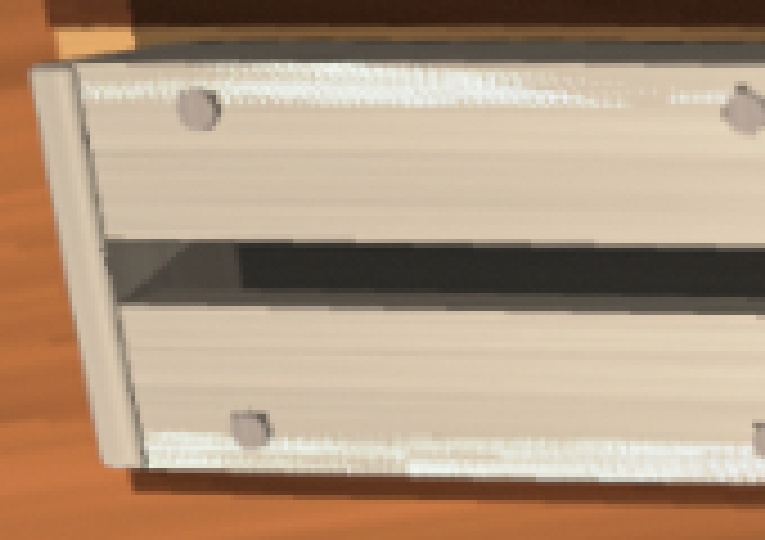

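```bash
cat > an.py <<'E'
from h import *
def L(f): d=np.load(f"pics/{f}.npz"); return d["p"],d["R"]
g=L("gate1")
P=lambda x,y,ox:onz("wrist",(ox+(x-.5)/4.5,150+(y-.5)/4.5),58,g)
n80=P(268,257,250);f80=P(267,323,250);n165=P(105,240,15);f165=P(118,305,15)
wn=P(268,118,250);wf=P(265,455,250);cn=P(637,125,250);cf=P(612,460,250)
for k,v in dict(slotw=f80-n80,slotw2=f165-n165,slotlen=n80-n165,gw=wf-wn,gl=cn-wn,gl2=cf-wf).items(): print(k,np.round(v[:2],1),round(np.linalg.norm(v),1))
m80=(n80+f80)/2;m165=(n165+f165)/2
d=(m80-m165);d/=np.linalg.norm(d);yaw=np.arctan2(d[1],d[0]);print("track y dir",d,yaw)
xd=np.array([d[1],-d[0],0])
print("mid80",m80,"walls",(wn+wf)/2,"cap150",(cn+cf)/2)
print("o from 80",m80-80*d,"from165",m165+165*d,"cap",(cn+cf)/2-150*d,"walls",(wn+wf)/2-80*d)
s=L("stop1")
S=lambda x,y,z:onz("wrist",(290+x/5,155+y/5),z,s)
# bar top-face corners z=92
c=[S(163,95,92),S(295,110,92),S(255,500,92),S(132,492,92)]
print(np.round(c,1)); print("sides",[round(np.linalg.norm(c[i]-c[i-1]),1) for i in range(4)])
print("ctr",np.mean(c,0)); a=(c[1]+c[0]-c[2]-c[3])/2; print("long ang",np.arctan2(a[1],a[0]))
t=(c[0]-c[3]);u=(c[1]-c[2]);print(np.arctan2(t[1],t[0]),np.arctan2(u[1],u[0]))
E
python3 an.py
```

```text
slotw [13. -2.] 13.2
slotw2 [13.4 -1.7] 13.5
slotlen [ 36.4 242.4] 245.1
gw [66.6 -9.6] 67.3
gl [10.3 69.1] 69.9
gl2 [10.2 68.8] 69.5
track y dir [0.14787604 0.9890059  0.        ] 1.4223759709103494
mid80 [558.9254193  106.53954215  58.        ] walls [559.11081331 106.30843141  58.        ] cap150 [569.35537021 175.26453232  58.        ]
o from 80 [547.09533608  27.41906988  58.        ] from165 [547.10654192  27.49401538  58.        ] cap [547.17396417  26.91364683  58.        ] walls [547.28073009  27.18795915  58.        ]
[[441.6 345.2  92. ]
 [451.5 362.8  92. ]
 [507.4 333.9  92. ]
 [498.4 316.2  92. ]]
sides [np.float64(63.8), np.float64(20.2), np.float64(63.0), np.float64(19.8)]
ctr [474.70137714 339.5434482   92.        ]
long ang 2.6672629276013904
2.6696090598817226 2.664884975522679
```

The sizes agree with the drawing: gate 67 x 70 mm, slot 245 mm long, bar about 64 x 20 mm. The track origin is at (547.1, 27.3) with its y axis at 1.422 rad. The bar is at (474.7, 339.5) with the jaw angle at 1.096 rad. Next is the grasp.

```bash
python3 - <<'E'
from h import *
A=down(1.096)
reach([474.7,339.5,190],A); pause(.1); snap("pre")
print("hit",move_l([474.7,339.5,59],velocity=120,threshold=10)); print(read_position())
f0=read_ft_force(); print(f0)
move_gripper(10,40); print("w",read_width(),read_position(),read_ft_force())
snap("grip")
move_l([474.7,339.5,150],velocity=120); pause(.2)
print("w",read_width(),read_position(),read_ft_force(),read_time_s())
snap("lift"); cv2.imwrite("pics/sidelift.png",camera("side")[80:330,150:450,::-1])
E
```

```text
hit False
[475.04935188 339.71635051  59.78110404]
[ 0.44462881  0.58630376 -0.29056977]
w 21.67063489118466 [474.83664886 339.68636145  59.30891519] [-0.58721469  1.52437905  3.89517776]
w 21.541135714192837 [474.50373973 339.34446446 149.26194764] [ 0.25123191 -1.02765305 -4.13804525] 8.5333
```

View pics/lift.png

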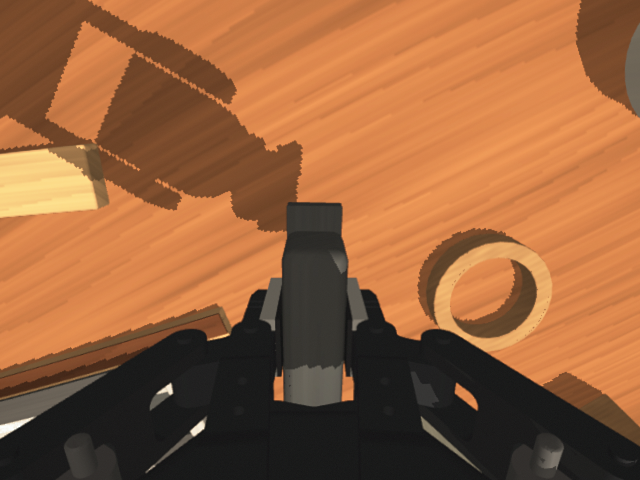

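View pics/pre.png

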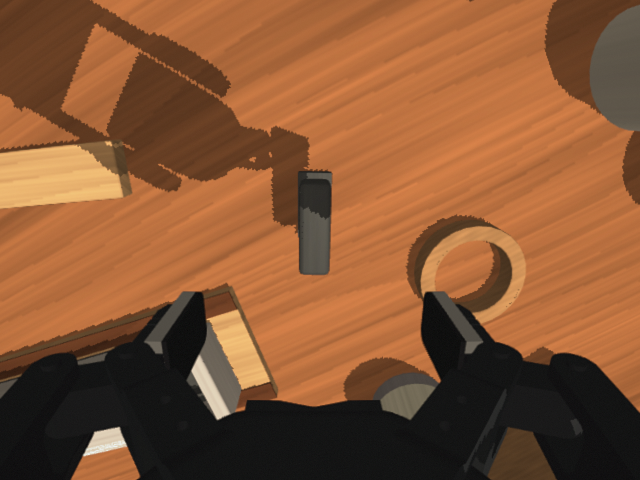

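View pics/sidelift.png

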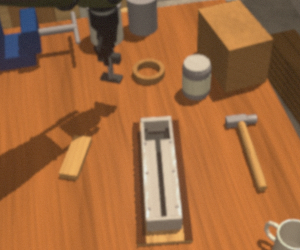

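```bash
python3 - <<'E'
from h import *
I=(np.zeros(3),np.eye(3))
for uv in [(287,204),(341,204),(289,232),(340,232)]:
    for z in (49,59): print(uv,z,np.round(onz("wrist",uv,z,I),1))
for uv in [(287,240),(341,240)]: print(np.round(onz("wrist",uv,5,I),1), np.round(onz("wrist",uv,-33,I),1))
E
python3 -c "
import cv2
a=cv2.imread('pics/lift.png')[190:310,240:390];cv2.imwrite('pics/z4.png',cv2.resize(a,None,fx=5,fy=5,interpolation=0))"
```

```text
(287, 204) 49 [ 30.  -14.3  49. ]
(287, 204) 59 [ 27.8 -15.   59. ]
(341, 204) 49 [29.9 14.2 49. ]
(341, 204) 59 [27.8 14.9 59. ]
(289, 232) 49 [ 14.6 -13.5  49. ]
(289, 232) 59 [ 11.6 -14.2  59. ]
(340, 232) 49 [14.6 13.9 49. ]
(340, 232) 59 [11.6 14.7 59. ]
[ 24.2 -11.4   5. ] [ 36.3  -8.5 -33. ]
[24.1 11.1  5. ] [ 36.3   8.2 -33. ]
```

View pics/z4.png

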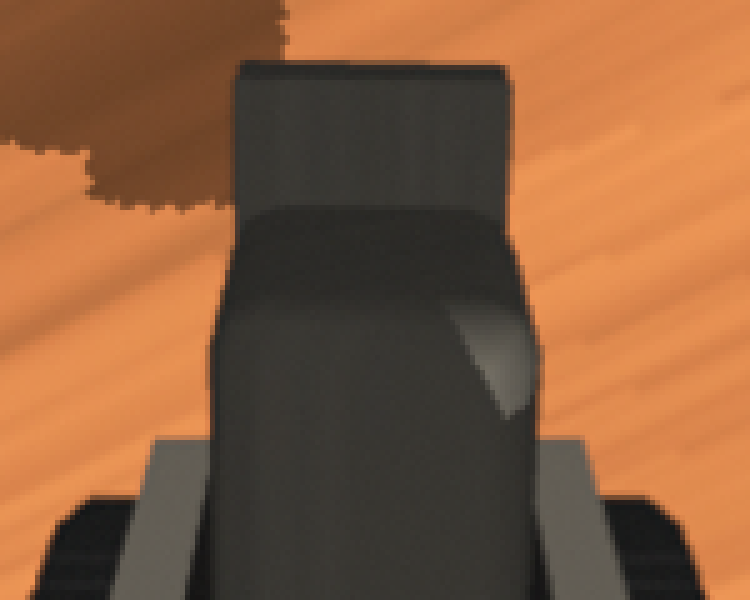

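The stop is held straight. The foot's near edge measures at tool x ≈ 30 mm, so the foot is centred on the TCP. Next I lower it into the gate.

```bash
cat >> h.py <<'E'
yaw=1.4224; O=np.array([547.1,27.3,0]); D=np.array([np.cos(yaw),np.sin(yaw),0]); X=np.array([D[1],-D[0],0])
def W(x,y,z): return O+X*x+D*y+np.array([0,0,z])
def tr(): # TCP in track frame
    p=np.array(read_position())-O; return np.round([p@X,p@D,p[2]],2)
E
python3 - <<'E'
from h import *
reach(W(0,115,150),down(yaw)); pause(.3)
print(tr(),read_ft_force())
move_l(W(0,115,98),velocity=100); print(tr(),read_ft_force())
t=read_time_s()
print("hit",move_l(W(0,115,84),velocity=20,threshold=4),tr(),read_ft_force(),read_time_s()-t)
pause(.2);print(tr(),read_ft_force(),read_width(),read_time_s())
snap("ins"); cv2.imwrite("pics/sideins.png",cv2.resize(camera("side")[150:350,220:400,::-1],None,fx=3,fy=3))
E
```

```text
[ -0.31 115.76 150.  ] [ 0.516012   -1.11874415 -4.45098581]
[  0.27 115.11  98.47] [-0.34330896  0.21890855 -2.92598689]
hit True [1.1000e-01 1.1507e+02 8.9270e+01] [ 0.0944217  -0.58488378  5.70351036] 0.5
[1.1000e-01 1.1506e+02 8.9270e+01] [-1.0610556  -0.43161549  5.4842865 ] 22.017436963656742 11.175
```

View pics/ins.png

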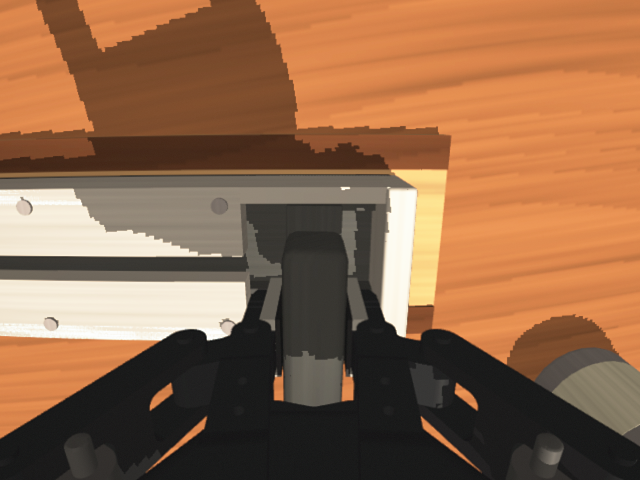

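View pics/sideins.png

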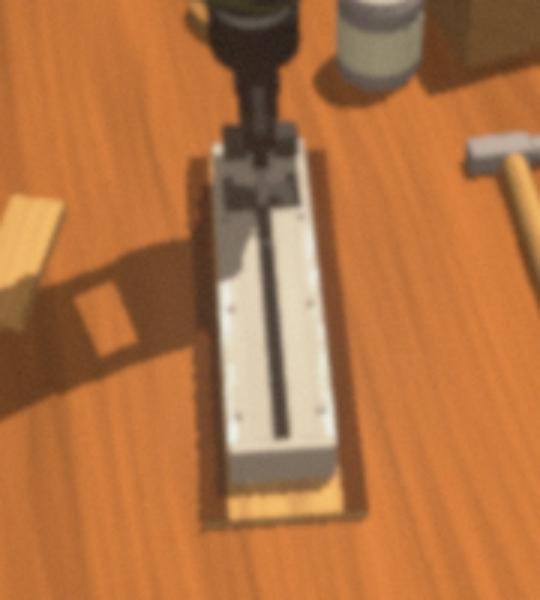

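Contact came at TCP z = 89.3, which puts the foot at 30 mm, sitting on the ledges. Now I slide it under the lips and probe gently.

```bash
python3 - <<'E'
from h import *
print(move_l(W(0,115,90.2),velocity=30),read_ft_force())
h=move_l(W(0,68,90.2),velocity=50,threshold=8); print("slide",h,tr(),read_ft_force()); pause(.3)
y=68
if not h:
  h=move_l(W(0,55,90.2),velocity=50,threshold=8); y=55
  while not h and y>-148 and read_time_s()<50:
    t=read_time_s()
    hit=move_l(W(0,y,85.5),velocity=20,threshold=4); p=tr()
    print(y,hit,p,np.round(read_ft_force(),1),round(read_time_s()-t,2))
    if p[2]<87.2: print("DROP");break
    move_l(W(0,y,90.2),velocity=40)
    y-=8
    h=move_l(W(0,y,90.2),velocity=50,threshold=8)
  if h: print("lateral hit")
print(tr(),read_ft_force(),read_width(),read_time_s())
E
```

```text
False [-0.84596951 -0.34597673 -3.3050068 ]
slide False [1.000e-02 6.823e+01 9.020e+01] [ 0.79787339 -0.15034288 -4.14027497]
55 True [ 0.26 55.05 89.24] [-1.9 -0.4  7.4] 0.21
47 True [ 0.21 46.93 89.2 ] [-2.1 -0.3  7. ] 0.21
39 True [ 0.26 38.89 89.18] [-3.3 -0.8  8.5] 0.21
31 True [ 0.43 30.88 88.76] [ 0.1 -0.9  5.5] 0.21
23 False [-7.000e-02  2.308e+01  8.531e+01] [ 0.3  1.2 -3.4] 0.38
DROP
[-7.000e-02  2.308e+01  8.531e+01] [ 0.31397606  1.21476276 -3.41136401] 21.857261629207997 16.775
```

The foot dropped freely at y = 23. I'll lower it gently to the notch floor.

```bash
python3 - <<'E'
from h import *
h=move_l(W(0,23,74.5),velocity=20,threshold=4); pause(.3)
print(h,tr(),read_ft_force(),read_width(),read_time_s())
E
```

```text
True [-0.25 23.   77.29] [-2.23680576 -0.33317172  5.71408869] 22.130253224052517 17.5167
```

```bash
python3 - <<'E'
from h import *
move_gripper(45); pause(.2); print(tr(),read_ft_force(),read_width())
print(move_l(W(0,23,170),velocity=80,threshold=8),tr())
reach(W(-40,23,270),down(yaw)); pause(.3); im,p=snap("end"); print(read_ft_force(),read_time_s(),p[0])
cv2.imwrite("pics/sideend.png",cv2.resize(camera("side")[150:350,220:400,::-1],None,fx=3,fy=3))
E
```

```text
[-0.59 22.92 76.68] [ 0.40288903 -0.02305811 -1.0061762 ] 45.144708388289835
False [ -0.19  22.97 169.45]
[ 0.10462613  0.20100893 -0.7848984 ] 20.2417 [510.91682388  55.89934619 269.04270825]
```

View pics/end.png

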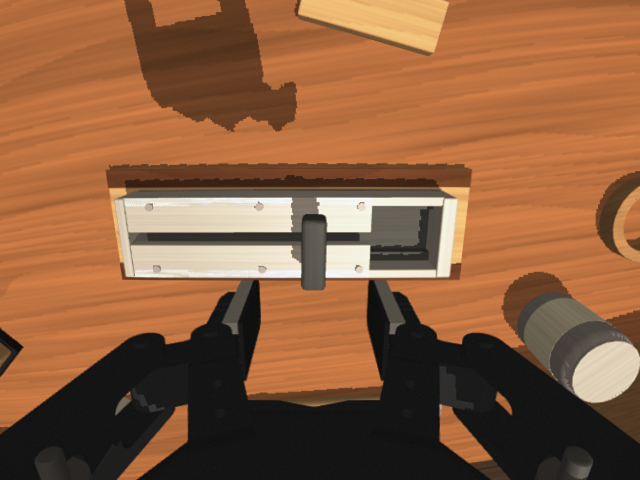

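View pics/sideend.png

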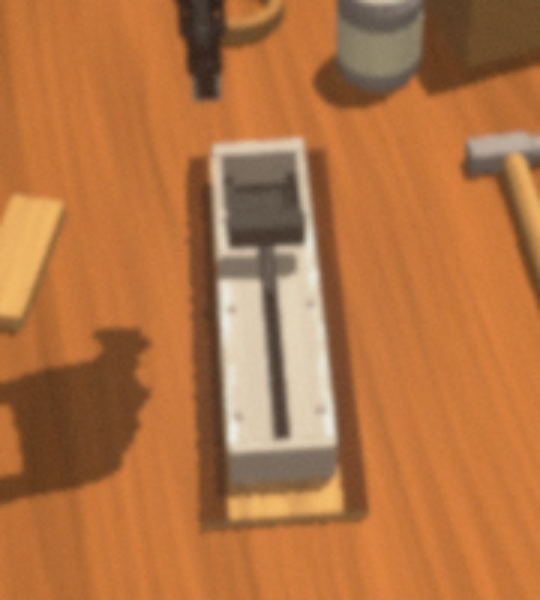

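```bash
python3 - <<'E'
from h import *
d=np.load("pics/end.npz");q=(d["p"],d["R"])
for z in (110,122):
    for uv in [(303,216),(326,216),(326,289),(302,289)]:
        v=onz("wrist",uv,z,q)-O; print(z,np.round([v@X,v@D],1))
job_done()
E
```

```text
110 [-36.4  13.8]
110 [-36.3  33.1]
110 [30.5 33.6]
110 [30.5 12.3]
122 [-39.3  14.1]
122 [-39.3  32.7]
122 [24.9 33.2]
122 [24.8 12.7]
the job is handed in; nothing more can be done
```

The stop is standing upright in the hidden notch and let go, and the job is handed in after about 20 s of robot time. I don't know the verdict, since handing in reports none.

- **Insertion and slide:** I grasped the bar, lowered the foot into the gate and felt the ledges at foot height of about 30 mm. I then slid it under the lips, probing gently every 8 mm; each probe stopped on a 4 N change.
- **Drop:** The foot went in freely at track y of about +23 mm, and I lowered it until it touched the floor. The tool had come down 12 mm from ledge height, which puts the underside at about 18 mm, the given notch floor. Force readings stayed below about 10 N.
- **Last checks:** After release the tool read almost no force. The wrist and side pictures show the stop upright in the slot. At the home height the bar measures about 67 x 20 mm, centred near x = -3, y = +23 mm. That x offset is within the 2 mm calibration and by-eye pixel picking, and inside the ±10 mm limit; the tool itself read within 1 mm of the middle line.
- **Bystanders:** The arm never went near the cleat, sander, tin or tape. I did not measure their positions again.

Nothing failed. The first rough position of the stop from the top and side cameras was 10 to 20 mm off in y from the wrist view. I used the wrist measurement, and the grasp confirmed it.

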